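Load the die carrier and hold it up level

TASK

Set the oblong die block and the tall square die block down, without dropping them, upright in the carrying tray, one on each side of its handle bar so that it is balanced, while the tray stands on the bench. Then lift the tray by its handle bar straight up to about ten centimetres above the bench and hold it there still and level for at least two seconds, and finish while still holding it in the air. Leave the small flat die block, the toothed wheel and the loupe where they are.

Things in the scene. Friction and masses are not known exactly. Their poses are not given: they have to be found in the camera images.
- carrier: Loose aluminium carrying tray, 0.35 kg, 110 (x) by 240 (y) mm. Origin: centre of the underside of its feet, z up. Inner floor 8 mm, lip top 14 mm above the origin; lip 4 mm thick. A handle bar crosses it at y = 0, along x, on posts at x = +-43 mm (10 x 12 mm). The free areas on its two sides are 100 (x) by 105 (y) mm, centred at y = +-65 mm; either block may go on either side.
- carrier_handle (a point): Centre of the steel handle bar, 69 mm above the tray's origin; axes as the tray's. Flat bar 96 mm long (x), 12 mm thick (y: grip it across this), 18 mm high, from 60 to 78 mm above the tray's origin, free space below.
- die_segment_2: Oblong black steel die block, the longest block, loose, about 0.16 kg: 22 x 46 mm in plan, 20 mm high (22 mm over the two screw heads on top). Origin: centre of its underside, z up. In its own frame the narrow (22 mm) direction lies 40 degrees (0.698 rad) counter-clockwise from x, the long one at 130 degrees.
- die_segment_3: Tall square pale steel die block, loose, about 0.14 kg (may vary by a quarter): 24 x 24 mm in plan, 30 mm high, with screw heads on top (32 mm over all). Origin: centre of its underside, z up. Its sides are turned 5 degrees (0.087 rad) counter-clockwise from its x and y axes.
- die_segment_1: Small flat pale die block, 25 x 30 mm, 14 mm high (16 mm over its screw heads); origin at the centre of its underside. To be left alone.
- spare_wheel: Toothed black feed wheel with a pale hub, 45 mm across, 18 mm high; origin at the centre of its underside. To be left alone.
- loupe: Black waisted eye loupe, 34 mm across, 26 mm high; origin at the centre of its underside. To be left alone.
Not all that is in view belongs to the job. Leave any purple look-alike of the die_segment_2 alone. Of the things that look like the die_segment_3, the larger one is meant.

How it is judged:
On the way, in this order (a step that is already met when the one before it is completed fails the run):
1. both blocks stand released in the tray, one on each side of the handle bar, while the tray stands on the bench (x of die_segment_2 in the frame of carrier between -0.05 and 0.05 m and y of die_segment_2 in the frame of carrier between -0.116 and 0.116 m and z of die_segment_2 in the frame of carrier between 0 and 0.016 m and angle between each of die_segment_2, die_segment_3's own z axis and vertical below 0.2 rad and x of die_segment_3 in the frame of carrier between -0.05 and 0.05 m and y of die_segment_3 in the frame of carrier between -0.116 and 0.116 m and z of die_segment_3 in the frame of carrier between 0 and 0.016 m and ((y of die_segment_2 in the frame of carrier above 0.015 m and y of die_segment_3 in the frame of carrier below -0.015 m) or (y of die_segment_2 in the frame of carrier below -0.015 m and y of die_segment_3 in the frame of carrier above 0.015 m)) and contact force between the fingers and die_segment_2 below 0.05 N and contact force between the fingers and die_segment_3 below 0.05 N and height (world z) of carrier below 0.01 m and angle between carrier's own z axis and vertical below 0.05 rad), for 0.2 s.
2. the tray is held still and level by its bar, 60 to 150 mm above the bench, for 1.5 s (x of die_segment_2 in the frame of carrier between -0.05 and 0.05 m and y of die_segment_2 in the frame of carrier between -0.116 and 0.116 m and z of die_segment_2 in the frame of carrier between 0 and 0.016 m and angle between each of die_segment_2, die_segment_3's own z axis and vertical below 0.2 rad and x of die_segment_3 in the frame of carrier between -0.05 and 0.05 m and y of die_segment_3 in the frame of carrier between -0.116 and 0.116 m and z of die_segment_3 in the frame of carrier between 0 and 0.016 m and ((y of die_segment_2 in the frame of carrier above 0.015 m and y of die_segment_3 in the frame of carrier below -0.015 m) or (y of die_segment_2 in the frame of carrier below -0.015 m and y of die_segment_3 in the frame of carrier above 0.015 m)) and contact force between the fingers and die_segment_2 below 0.05 N and contact force between the fingers and die_segment_3 below 0.05 N and height (world z) of carrier between 0.06 and 0.15 m and angle between carrier's own z axis and vertical below 0.1 rad and linear speed of carrier below 0.03 m/s and angular speed of carrier below 0.15 rad/s and contact force between the fingers and carrier above 2 N and distance between the grasp point and carrier_handle below 0.05 m and distance of carrier from where it was at the start of the episode below 0.18 m and contact force between carrier and die_segment_1 below 0.05 N and contact force between carrier and spare_wheel below 0.05 N and contact force between carrier and loupe below 0.05 N), for 1.5 s.
At the end, for the whole second after the job is handed in: Bar gripped (over 2 N, within 50 mm of its centre); tray 60-150 mm up, within 180 mm of its start, tilt under 0.1 rad, under 0.03 m/s and 0.15 rad/s, clear of bystanders; both blocks upright (0.2 rad) on its floor, untouched by fingers, one each side of the bar, over 15 mm from its middle (all of step 2); the arm keeps its last pose, push and grip.
It fails at once if the small flat block, the toothed wheel or the loupe is moved more than 30 mm (distance of any of die_segment_1, spare_wheel, loupe from where it was at the start of the episode above 0.03 m).
It fails at once if the tray tips more than 0.3 rad (angle between carrier's own z axis and vertical above 0.3 rad).
It fails at once if a block is dropped (moves faster than 0.6 m/s with no finger on it) ((linear speed of die_segment_2 above 0.6 m/s and contact force between the fingers and die_segment_2 below 0.05 N) or (linear speed of die_segment_3 above 0.6 m/s and contact force between the fingers and die_segment_3 below 0.05 N)).
It also fails if it takes over 72 s, if anything falls off the work surface, if the arm or the gripper's body presses on something with over 40 N, if the wrist force passes 120 N, or if a joint passes its speed limit or range.

ROBOT

A 7-joint arm with a two-finger parallel gripper is mounted at the origin on a cart in front of the work surface, level with it; the furniture and walls round the work are solid. World frame = base frame: x ahead of the robot, y to its left, z up, the work surface at z = 0. Lengths are in m, angles in rad, forces in N, time in s.
With the tool pointing down it reaches from about 0.35 to 0.9 m from the base axis. Payload 19.9 kg.
Tool frame: the origin (TCP) lies at the very end of the fingers, on their centre line; the grasp point (between the pads) lies 19 mm behind it; z points along the fingers, y is the line along which they close (so a half turn about z gives the same grasp; the last joint's range is limited). The gripper opens to 94 mm and grips with 3 to 60 N. Pads are 16 mm wide; open, the fingers measure 119 mm over their backs; the gripper's body (75 mm by 177 mm) begins 78 mm behind the grasp point.
Start: joints at [1.157, 0.417, -0.01, 1.614, 0.005, 1.111, -0.053], TCP at [0.228, -0.582, 0.205] pointing down, gripper open.
Joint ranges: [-2.81, 2.81], [-0.39, 2.02], [-1.27, 1.25], [0.06, 2.57], [-1.19, 4.33], [0.19, 2], [-2.82, 2.82]. Speed limits (rad/s): [1.89, 1.89, 2.39, 2.39, 3.01, 3.01, 3.01].

INTERFACE

Orientations are given as a rotation vector (axis times angle).
In Python, from cell import r gives the robot as it stands. The module is installed in compiled form; this text tells all that it offers.
- The arm moves only by the tool drive_tool, never from a script. Its argument "deltas" is a list of rows, each a list of 5 numbers: the shift along the tool's x, y, z in cm, then the turn about the tool's z in degrees, then the closure, from 0 (fully open) to 1 (shut). In form: [[tx, ty, tz, yaw, claw], ...]. A call has exactly 8 rows; each row is the pose to reach, as a shift and turn from the pose commanded when the call began, along the tool's axes at that moment; what a row does not reach only later rows make up. A row lasts 1/8 s, in which the tool goes at most 62.5 mm and 10.7 degrees, less where a joint would pass 70% of its speed; a pose out of reach is approached as far as the arm can. A call with a gripper value outside its range is refused whole. The fingers move at their own pace and stop on an object; the grip force is fixed at half the most. Time passes only in rows, so rows that repeat a pose let the fingers close, or fill a call up. It gives the time, the measured TCP pose, the force, the opening and the grip force at its end, in the units of the state.
- r.sense(): the state, without advancing time (a new reading comes with each control period).
- r.capture(name): name is "scene" or "side" or "wrist"; returns the picture (420x560x3 uint8, blue, green, red); there is no depth.
- r.camera_params(name): a dict with "fx", "fy", "cx", "cy" (pixels), "pose" (4x4, takes a point from camera to world coordinates); the wrist camera has in their place "tool_from_camera" (4x4, takes a point from camera to tool coordinates, whose origin is the TCP and whose axes are the flange's). Camera axes: x right, y down, z forward; pixel columns grow to the right and rows downward; lengths in m; the calibration is good to about 2 mm. A picture is of the moment at which its call begins: read the wrist's pose just before it. camera_params takes no time and is no camera call.
- r.close_job(): hands the job in; it is judged then, once.
Trained networks look in the newest picture that a camera, given by its name, has taken for a name from the list of things; names that differ only in an ending like _2 or _b are one class to them, and where a whole thing is asked for, a point or a joint stands for the part that bears it (a point fixed in the world has none). Each returns a list of dicts, best first, with "confidence" (0 to 1); they miss things now and then, are a little off and sometimes report something else, mostly with a low value. They report only what shows in the picture. A call takes as long as a camera call. They do not tell look-alikes from the thing itself.
- r.boxes_of(camera, target): "uv" ([column, row] in pixels, amid what is visible of it).
- r.cut_out(camera, target): "pixels" (420x560 bool, what is visible of it) and "uv" ([column, row] in pixels, amid what is visible of it).
- r.spot_point(camera, target): "uv" ([column, row] in pixels: a listed point, or the origin of a listed thing).
The state is a dict: "t": time; "q": joint angles; "dq": joint speeds; "effort": joint torques, N m; "position": TCP position; "ee_rot": TCP orientation; "contact_force": force on the tool from outside, world axes, zero at the start; "ft_torque": the same for the moment, N m; "gripper_width": finger opening in m; "grip_force": force on a finger pad.
Only numpy, scipy, OpenCV 4.12 (cv2) and the standard library are available. Lean on these libraries where they do the work, as an engineer would, in place of code of your own. Each camera call takes 0.05 s, during which the arm holds its last target. There are 200 camera calls.

## Working session

There is one attempt and no reset: what is moved stays moved. The work goes in short steps, Python scripts to look and compute and a tool call to move; the robot and the scene stay as the last step left them, time stands still between calls to the robot, and variables do not carry over. Pictures are saved under pics/ and viewed, at most 10 in all, crops included, and the job is handed in when it is done.

Besides the shell and the picture viewer there is one more tool, called after ">>>" by a JSON object that holds its "name" and its "arguments". drive_tool: Moves the arm, as the interface text tells. Its arguments: {"type":"object","properties":{"deltas":{"type":"array","items":{"type":"array","items":{"type":"number"}}}},"required":["deltas"]}

```bash
mkdir -p pics; cat > h.py <<'E'
import numpy as np,cv2
from scipy.spatial.transform import Rotation as R
from cell import r
def cam(n):
    p=r.camera_params(n)
    if n=="wrist":
        s=r.sense();T=np.eye(4);T[:3,:3]=R.from_rotvec(s["ee_rot"]).as_matrix();T[:3,3]=s["position"]
        return p,T@np.array(p["tool_from_camera"])
    return p,np.array(p["pose"])
def ray(pc,uv,z):
    p,T=pc
    d=T[:3,:3]@np.array([(uv[0]-p["cx"])/p["fx"],(uv[1]-p["cy"])/p["fy"],1])
    o=T[:3,3];return o+d*(z-o[2])/d[2]
def proj(pc,X):
    p,T=pc
    c=np.linalg.inv(T)@np.append(X,1);return np.array([p["fx"]*c[0]/c[2]+p["cx"],p["fy"]*c[1]/c[2]+p["cy"]])
E
python3 - <<'E'
from h import *
s=r.sense();print(s["position"],s["ee_rot"],s["t"],R.from_rotvec(s["ee_rot"]).as_matrix().round(3))
ims=[]
for n in["scene","side"]:
    pc=cam(n);im=r.capture(n);cv2.imwrite(f"pics/{n}0.png",im);print(n,pc[1][:3,3],pc[0]["fx"])
    for t in["die_segment_2","die_segment_3","carrier","carrier_handle"]:
        for d in r.spot_point(n,t)[:5]:
            print(t,round(d["confidence"],2),np.round(d["uv"]),ray(pc,d["uv"],.069 if "handle" in t else 0).round(3))
E
```

```text
[ 0.22746974 -0.58174465  0.20482753] [-3.08605621e+00 -5.82017095e-01  5.61678161e-04] 0.0 [[ 0.931  0.364 -0.001]
 [ 0.364 -0.931  0.001]
 [-0.    -0.001 -1.   ]]
scene [0.11650828 0.76074805 0.47977133] 502.3270924919356
die_segment_2 0.87 [279. 243.] [0.516 0.105 0.   ]
die_segment_2 0.8 [197. 273.] [0.586 0.252 0.   ]
die_segment_2 0.76 [317. 264.] [0.427 0.131 0.   ]
die_segment_2 0.73 [295. 281.] [0.436 0.192 0.   ]
die_segment_2 0.71 [232. 254.] [ 0.57   0.176 -0.   ]
die_segment_3 0.87 [279. 243.] [0.516 0.105 0.   ]
die_segment_3 0.8 [197. 273.] [0.586 0.252 0.   ]
die_segment_3 0.76 [317. 264.] [0.427 0.131 0.   ]
die_segment_3 0.73 [295. 281.] [0.436 0.192 0.   ]
die_segment_3 0.71 [232. 254.] [ 0.57   0.176 -0.   ]
carrier 0.74 [330. 184.] [ 0.543 -0.161  0.   ]
side [0.23148757 0.6995117  0.63324855] 392.44629757782786
die_segment_2 0.81 [246. 325.] [0.477 0.327 0.   ]
die_segment_2 0.58 [306. 264.] [0.427 0.134 0.   ]
die_segment_2 0.54 [274. 244.] [0.522 0.102 0.   ]
die_segment_2 0.53 [243. 255.] [0.569 0.164 0.   ]
die_segment_2 0.53 [299. 281.] [0.425 0.185 0.   ]
die_segment_3 0.81 [246. 325.] [0.477 0.327 0.   ]
die_segment_3 0.58 [306. 264.] [0.427 0.134 0.   ]
die_segment_3 0.54 [274. 244.] [0.522 0.102 0.   ]
die_segment_3 0.53 [243. 255.] [0.569 0.164 0.   ]
die_segment_3 0.53 [299. 281.] [0.425 0.185 0.   ]
carrier 0.79 [305. 180.] [ 0.549 -0.171  0.   ]
carrier_handle 0.77 [304. 158.] [ 0.553 -0.174  0.069]
```

View pics/scene0.png

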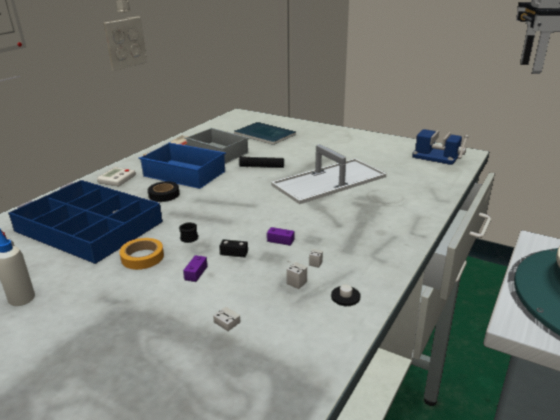

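View pics/side0.png

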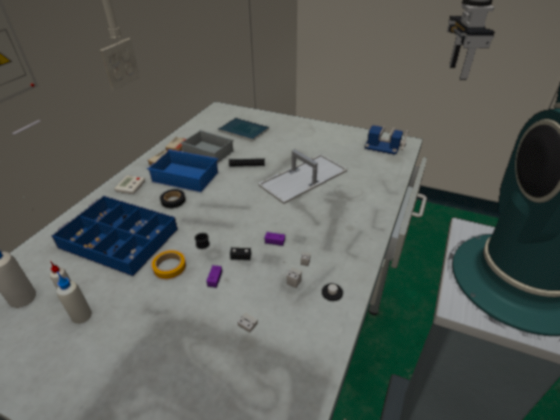

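Scene picture: the black oblong block is at (234,248), the larger square block at (297,276) with a smaller look-alike at (316,258). The small flat block is at (227,320), wheel at (346,295), loupe at (188,232) and tray at (330,182). The side picture agrees, with the black block at (241,254) and the square block at (294,279). I'll move via the tray for a closer look.

>>> {"name": "drive_tool", "arguments": {"deltas": [[4.5, -3.5, -1, 0, 0], [9, -7, -2, 0, 0], [13.5, -10.7, -3, 0, 0], [18, -14.3, -4, 0, 0], [22.5, -18, -5, 0, 0], [27, -21.5, -6, 0, 0], [31, -25, -7, 0, 0], [34.5, -27.5, -8, 0, 0]]}}

```text
t: 1.5
position: [0.4495, -0.1982, 0.2861]
ee_rot: [3.086, 0.584, 0.001]
contact_force: [0.2, -0.3, -0.4]
gripper_width: 0.0944
grip_force: 0.0
```

```bash
python3 - <<'E'
from h import *
s=r.sense();print(s["t"],s["position"],s["ee_rot"])
pc=cam("wrist");print(np.round(r.camera_params("wrist")["tool_from_camera"],3),pc[0]["fx"])
im=r.capture("wrist");cv2.imwrite("pics/w1.png",im)
for t in["carrier","carrier_handle"]:
    for d in r.spot_point("wrist",t)[:3]:
        print(t,round(d["confidence"],2),np.round(d["uv"]),ray(pc,d["uv"],.069 if "handle" in t else 0).round(3))
for d in r.cut_out("wrist","carrier")[:1]:
    c=cv2.findContours(d["pixels"].astype(np.uint8),0,2)[0];c=max(c,key=cv2.contourArea)
    b=cv2.boxPoints(cv2.minAreaRect(c));print(b.round());P=np.array([ray(pc,u,.014) for u in b]);print(P.round(3))
E
```

```text
1.5 [ 0.44949797 -0.19823144  0.28610952] [3.08644797e+00 5.83884621e-01 6.94620187e-04]
[[ 0.    -0.973 -0.229  0.066]
 [ 1.     0.    -0.    -0.001]
 [ 0.    -0.229  0.973 -0.18 ]
 [ 0.     0.     0.     1.   ]] 334.7870521456225
carrier 0.61 [290. 102.] [ 0.551 -0.167  0.   ]
carrier_handle 0.66 [293. 100.] [ 0.549 -0.171  0.069]
[[189.  54.]
 [259.  -8.]
 [389. 137.]
 [320. 200.]]
[[ 0.558 -0.03   0.014]
 [ 0.654 -0.087  0.014]
 [ 0.558 -0.306  0.014]
 [ 0.447 -0.253  0.014]]
```

View pics/w1.png

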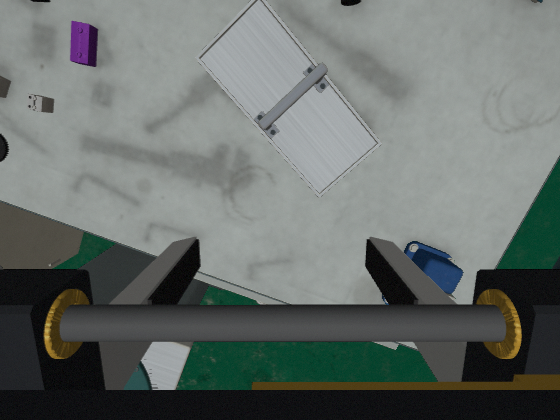

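The wrist picture shows the tray with corners near (198,58), (262,0), (380,142) and (320,195). The bar runs from (263,123) to (321,70). Next I'll look at the blocks.

>>> {"name": "drive_tool", "arguments": {"deltas": [[1.2, -5.4, 0.5, 0, 0], [2.5, -10.8, 1, 0, 0], [3.7, -16.2, 2, 0, 0], [4.9, -21.6, 3, 0, 0], [6.2, -27, 4, 0, 0], [7.4, -32.5, 4, 0, 0], [7.4, -32.5, 4, 0, 0], [7.4, -32.5, 4, 0, 0]]}}

```text
t: 2.7
position: [0.3995, 0.128, 0.2452]
ee_rot: [3.087, 0.58, -0.001]
contact_force: [0.3, -1.0, -0.8]
gripper_width: 0.0944
grip_force: 0.0
```

```bash
cat >> h.py <<'E'
def seg(t,pc,ztop):
    for d in r.cut_out("wrist",t)[:6]:
        c=cv2.findContours(d["pixels"].astype(np.uint8),0,2)[0]
        if not c: continue
        c=max(c,key=cv2.contourArea)
        P=np.array([ray(pc,u[0],ztop)[:2] for u in c],np.float32)*1000
        (q,w,a)=cv2.minAreaRect(P)
        print(t,round(d["confidence"],2),np.round(d["uv"]),"ctr",np.round(q),"size",np.round(w,1),"ang",round(a,1))
E
python3 - <<'E'
from h import *
s=r.sense();print(s["t"],s["position"],s["ee_rot"])
pc=cam("wrist")
im=r.capture("wrist");cv2.imwrite("pics/w2.png",im)
seg("die_segment_2",pc,.02)
for d in r.spot_point("wrist","die_segment_2")[:6]: print(np.round(d["uv"]),ray(pc,d["uv"],0).round(3))
# tray from first wrist picture
T=np.eye(4);T[:3,:3]=R.from_rotvec([3.0864,.5839,.0007]).as_matrix();T[:3,3]=[.4495,-.1982,.2861]
p=(pc[0],T@np.array(pc[0]["tool_from_camera"]))
g=cv2.cvtColor(cv2.imread("pics/w1.png"),6)
C=[ray(p,u,.014) for u in[(198,58),(262,0),(380,142),(320,195)]];print(np.round(C,3),np.mean(C,0))
B=[ray(p,u,.078) for u in[(263,123),(322,69)]];print(np.round(B,3),np.mean(B,0))
E
```

```text
2.7 [0.39952666 0.12801115 0.24522612] [ 3.08749072e+00  5.79731618e-01 -7.93640768e-04]
die_segment_2 0.97 [238. 144.] ctr [432. 195.] size [27.2 25.9] ang 85.1
die_segment_2 0.96 [344. 102.] ctr [520.  99.] size [46.9 23.9] ang 10.7
die_segment_2 0.95 [304.  32.] ctr [569. 172.] size [49.7 22.3] ang 19.7
die_segment_2 0.91 [147.  68.] ctr [473. 321.] size [29.5 31.5] ang 77.6
die_segment_2 0.55 [290. 162.] ctr [432. 132.] size [20.3 18.6] ang 7.2
[149.  69.] [0.472 0.327 0.   ]
[241. 142.] [0.432 0.197 0.   ]
[342. 106.] [0.517 0.098 0.   ]
[303.  40.] [0.568 0.17  0.   ]
[290. 161.] [0.432 0.132 0.   ]
[[ 0.557 -0.041  0.014]
 [ 0.647 -0.093  0.014]
 [ 0.547 -0.297  0.014]
 [ 0.453 -0.251  0.014]] [ 0.55105841 -0.17040692  0.014     ]
[[ 0.513 -0.148  0.078]
 [ 0.589 -0.188  0.078]] [ 0.55107212 -0.16821393  0.078     ]
```

View pics/w2.png

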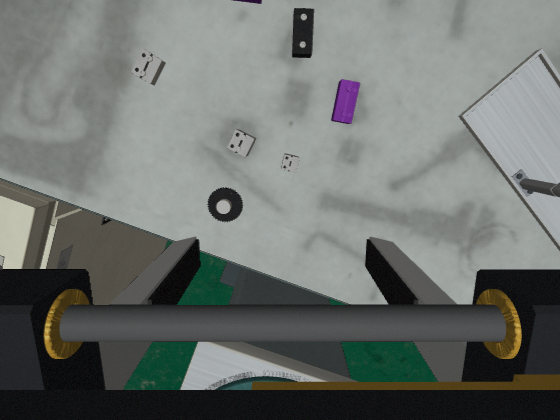

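Wrist picture: the target square block is at (240,143), the small look-alike at (290,162), the black oblong block at (303,33) and the wheel at (225,205). The purple look-alikes are at (346,101) and at the top edge. I'll grasp the square block, closing along world y.

>>> {"name": "drive_tool", "arguments": {"deltas": [[2.5, -2.5, 4, 10, 0.47], [5.5, -5.2, 8, 20, 0.47], [5.5, -5.2, 13, 26.3, 0.47], [5.5, -5.2, 18, 26.3, 0.47], [5.5, -5.2, 21.5, 26.3, 0.47], [5.5, -5.2, 23.4, 26.3, 0.47], [5.5, -5.2, 23.9, 26.3, 0.47], [5.5, -5.2, 23.9, 26.3, 0.47]]}}

```text
t: 3.85
position: [0.432, 0.1975, 0.0068]
ee_rot: [3.139, -0.137, 0.0]
contact_force: [-0.0, -0.2, -0.1]
gripper_width: 0.0494
grip_force: 0.0
```

>>> {"name": "drive_tool", "arguments": {"deltas": [[0, 0, 0, 0, 1], [0, 0, 0, 0, 1], [0, 0, 0, 0, 1], [0, 0, 0, 0, 1], [0, 0, -2, 0, 1], [0, 0, -6, 0, 1], [0, 0, -10, 0, 1], [0, 0, -12, 0, 1]]}}

```text
t: 4.85
position: [0.432, 0.1981, 0.1284]
ee_rot: [-3.138, 0.135, -0.003]
contact_force: [-0.3, -0.1, -1.7]
gripper_width: 0.0239
grip_force: 30.0
```

>>> {"name": "drive_tool", "arguments": {"deltas": [[1.2, 4, 0, 2, 1], [2.8, 9.2, 0, 6, 1], [4.4, 14.6, 0, 10, 1], [6, 20, 0, 14, 1], [7.7, 25.5, 0, 18, 1], [9.4, 31, 0, 21.5, 1], [11, 36.5, 0, 21.5, 1], [12.6, 41.6, 0, 21.5, 1]]}}

```text
t: 5.85
position: [0.5213, -0.2295, 0.1264]
ee_rot: [-3.058, 0.719, 0.0]
contact_force: [1.0, 1.7, -0.7]
gripper_width: 0.0235
grip_force: 30.0
```

```bash
python3 - <<'E'
from h import *
s=r.sense();print(s["t"],s["position"],s["ee_rot"],s["gripper_width"],2*np.degrees(np.arctan2(s["ee_rot"][1],s["ee_rot"][0])))
pc=cam("wrist")
im=r.capture("wrist");cv2.imwrite("pics/w3.png",im)
for d in r.spot_point("wrist","carrier_handle")[:2]: print(d["confidence"],np.round(d["uv"]),ray(pc,d["uv"],.069).round(3))
E
```

```text
5.85 [ 0.52126974 -0.22946253  0.12643127] [-3.05823057e+00  7.18887505e-01  1.54020778e-04] 0.0234859610499431 333.543678004145
0.77 [191. 224.] [ 0.552 -0.168  0.069]
```

View pics/w3.png

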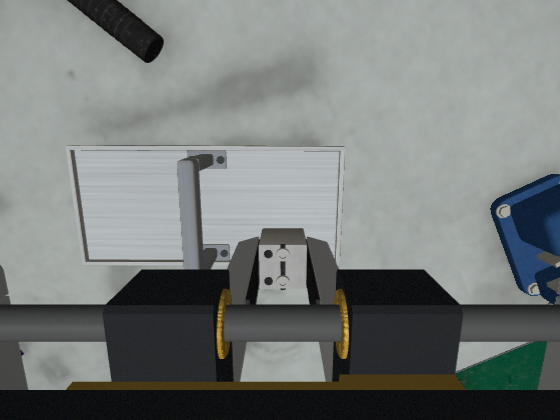

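The tray is square to the tool, with the bar at about (190,215). The held block is above the right half of the tray at (282,258), so I'll set it down.

>>> {"name": "drive_tool", "arguments": {"deltas": [[0, -0.4, 4, 0, 1], [0, -0.4, 8, 0, 1], [0, -0.4, 9.8, 0, 1], [0, -0.4, 10.7, 0, 1], [0, -0.4, 11.1, 0, 1], [0, -0.4, 11.1, 0, 1], [0, -0.4, 11.1, 0, 0.6], [0, -0.4, 11.1, 0, 0.6]]}}

```text
t: 6.95
position: [0.5234, -0.2241, 0.016]
ee_rot: [3.058, -0.719, 0.001]
contact_force: [0.1, -0.3, -0.6]
gripper_width: 0.0371
grip_force: 0.0
```

>>> {"name": "drive_tool", "arguments": {"deltas": [[0, 0, -5, 0, 0.47], [0, 0, -11, 0, 0.47], [-1.3, -3.5, -13, -2, 0.47], [-3.2, -9, -13, -11, 0.47], [-5.1, -14.5, -13, -20, 0.47], [-7.1, -20, -13, -29, 0.47], [-9.1, -25.5, -13, -38, 0.47], [-11, -31, -13, -46.2, 0.47]]}}

```text
t: 7.95
position: [0.5628, 0.1044, 0.146]
ee_rot: [3.093, 0.546, 0.001]
contact_force: [1.4, -0.4, -0.2]
gripper_width: 0.05
grip_force: 0.0
```

```bash
python3 - <<'E'
from h import *
s=r.sense();print(s["t"],s["position"],2*np.degrees(np.arctan2(s["ee_rot"][1],s["ee_rot"][0])))
pc=cam("wrist")
im=r.capture("wrist");cv2.imwrite("pics/w4.png",im)
seg("die_segment_2",pc,.02)
for d in r.spot_point("wrist","die_segment_2")[:6]: print(np.round(d["uv"]),ray(pc,d["uv"],0).round(3))
E
```

```text
7.95 [0.56279957 0.104379   0.1460147 ] 20.025535072344702
die_segment_2 0.91 [276. 243.] ctr [523.  98.] size [50.2 21.8] ang 11.2
die_segment_2 0.9 [140. 122.] ctr [590. 250.] size [23.  52.4] ang 16.6
die_segment_2 0.66 [ 38. 212.] ctr [479. 318.] size [30.  35.9] ang 78.9
die_segment_2 0.65 [219. 170.] ctr [571. 170.] size [48.1 25.6] ang 17.0
[222. 176.] [0.567 0.17  0.   ]
[143. 121.] [0.59  0.256 0.   ]
[ 45. 210.] [0.474 0.325 0.   ]
[277. 245.] [0.518 0.095 0.   ]
```

View pics/w4.png

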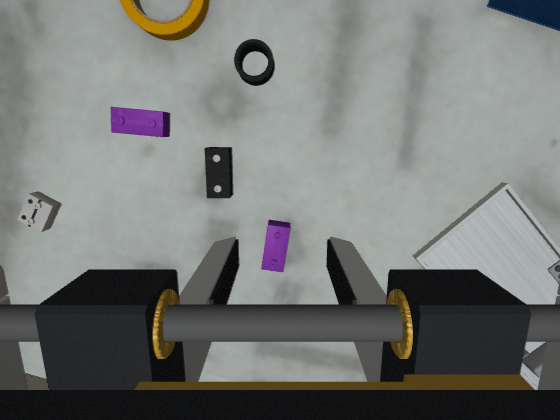

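The black block is at (219,172), aligned with the tool; purple blocks are at (140,122) and (276,245). I'll grasp the black block.

>>> {"name": "drive_tool", "arguments": {"deltas": [[1.5, -3, 1, 0, 0.47], [3, -6.2, 3, 0, 0.47], [3, -6.2, 7, 0, 0.47], [3, -6.2, 11, 0, 0.47], [3, -6.2, 13, 0, 0.47], [3, -6.2, 14, 0, 0.47], [3, -6.2, 14.2, 0, 0.47], [3, -6.2, 14.2, 0, 0.47]]}}

```text
t: 9.1
position: [0.5705, 0.1712, 0.0044]
ee_rot: [-3.095, -0.539, -0.002]
contact_force: [0.7, 0.1, 0.6]
gripper_width: 0.0499
grip_force: 0.0
```

>>> {"name": "drive_tool", "arguments": {"deltas": [[0, 0, 0, 0, 1], [0, 0, 0, 0, 1], [0, 0, 0, 0, 1], [0, 0, 0, 0, 1], [0, 0, -2, 0, 1], [0, 0, -6, 0, 1], [0, 0, -10, 0, 1], [0, 0, -12, 0, 1]]}}

```text
t: 10.1
position: [0.5705, 0.1715, 0.1264]
ee_rot: [-3.095, -0.539, -0.004]
contact_force: [0.9, 0.4, -1.6]
gripper_width: 0.0218
grip_force: 30.0
```

>>> {"name": "drive_tool", "arguments": {"deltas": [[-1.5, 4, 0, 8, 1], [-3, 9, 0, 17, 1], [-4.7, 14, 0, 26, 1], [-6.3, 19, 0, 35, 1], [-7.9, 24, 0, 43, 1], [-9.1, 27.4, 0, 46.3, 1], [-9.1, 27.4, 0, 46.3, 1], [-9.1, 27.4, 2, 46.3, 1]]}}

```text
t: 11.1
position: [0.5776, -0.1167, 0.1038]
ee_rot: [-3.058, 0.719, -0.003]
contact_force: [1.0, -0.2, -2.9]
gripper_width: 0.0221
grip_force: 30.0
```

>>> {"name": "drive_tool", "arguments": {"deltas": [[0, 0, 4, 0, 1], [0, 0, 7, 0, 1], [0, 0, 8.3, 0, 1], [0, 0, 8.9, 0, 1], [0, 0, 9.1, 0, 1], [0, 0, 9.1, 0, 1], [0, 0, 9.1, 0, 0.6], [0, 0, 9.1, 0, 0.6]]}}

```text
t: 12.1
position: [0.5772, -0.1176, 0.0129]
ee_rot: [3.058, -0.721, 0.001]
contact_force: [0.9, 0.2, 0.5]
gripper_width: 0.0365
grip_force: 0.0
```

>>> {"name": "drive_tool", "arguments": {"deltas": [[0, 0, -4, 0, 0.6], [0, 0, -9, 0, 0.6], [0, 0, -13, 0, 0.6], [-4, 3, -15, 0, 0.6], [-7, 5.7, -15, 0, 0.6], [-7, 5.7, -15, 0, 0.6], [-7, 5.7, -15, 0, 0.6], [-7, 5.7, -15, 0, 0.6]]}}

```text
t: 13.1
position: [0.4895, -0.1368, 0.1624]
ee_rot: [-3.057, 0.72, -0.0]
contact_force: [0.1, 0.7, -1.0]
gripper_width: 0.0373
grip_force: 0.0
```

```bash
python3 - <<'E'
from h import *
s=r.sense();print(s["t"],s["position"],2*np.degrees(np.arctan2(s["ee_rot"][1],s["ee_rot"][0])))
pc=cam("wrist")
im=r.capture("wrist");cv2.imwrite("pics/w5.png",im)
for d in r.spot_point("wrist","carrier_handle")[:2]: print(d["confidence"],np.round(d["uv"]),ray(pc,d["uv"],.069).round(4))
for d in r.spot_point("wrist","die_segment_2")[:3]: print(d["confidence"],np.round(d["uv"]),ray(pc,d["uv"],.008).round(4))
E
```

```text
13.1 [ 0.48952984 -0.13677177  0.16236528] 333.503576472139
0.55 [284. 128.] [ 0.5517 -0.1672  0.069 ]
0.77 [225. 129.] [ 0.5768 -0.1167  0.008 ]
0.75 [ 78. 269.] [0.519  0.0946 0.008 ]
0.6 [349. 132.] [ 0.5207 -0.2231  0.008 ]
```

View pics/w5.png

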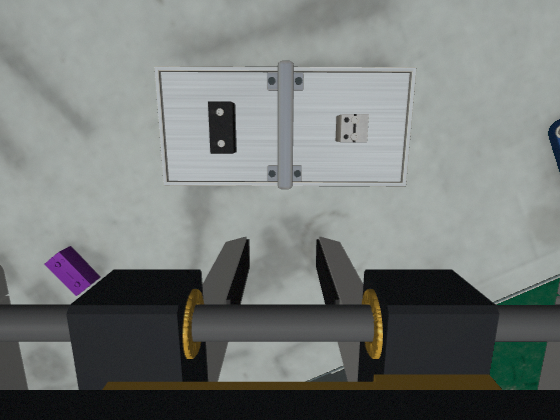

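Both blocks stand upright: black at (222,127), square at (352,128), with the bar between them at (285,125). Next I'll grip the bar.

>>> {"name": "drive_tool", "arguments": {"deltas": [[4, 0, 0, 0, 0.6], [7, 0, 1, 0, 0.6], [7, 0, 5, 0, 0.6], [7, 0, 8, 0, 0.6], [7, 0, 10.5, 0, 0.6], [7, 0, 11.2, 0, 0.6], [7, 0, 11.2, 0, 0.6], [7, 0, 11.2, 0, 0.6]]}}

```text
t: 14.25
position: [0.5521, -0.1686, 0.0514]
ee_rot: [3.058, -0.721, 0.002]
contact_force: [-0.4, -0.5, 0.2]
gripper_width: 0.0374
grip_force: 0.0
```

>>> {"name": "drive_tool", "arguments": {"deltas": [[0, 0, 0, 0, 1], [0, 0, 0, 0, 1], [0, 0, 0, 0, 1], [0, 0, 0, 0, 1], [0, 0, 0, 0, 1], [0, 0, -0.3, 0, 1], [0, 0, -1, 0, 1], [0, 0, -2, 0, 1]]}}

```text
t: 15.25
position: [0.5512, -0.1683, 0.0707]
ee_rot: [-3.058, 0.721, 0.001]
contact_force: [-0.7, -1.0, -7.1]
gripper_width: 0.0122
grip_force: 30.0
```

>>> {"name": "drive_tool", "arguments": {"deltas": [[0, 0, -1.2, 0, 1], [0, 0, -2.4, 0, 1], [0, 0, -3.6, 0, 1], [0, 0, -4.8, 0, 1], [0, 0, -6, 0, 1], [0, 0, -7, 0, 1], [0, 0, -7.7, 0, 1], [0, 0, -8, 0, 1]]}}

```text
t: 16.25
position: [0.5515, -0.1685, 0.1508]
ee_rot: [3.058, -0.721, 0.0]
contact_force: [0.3, 0.1, -7.3]
gripper_width: 0.0119
grip_force: 30.0
```

>>> {"name": "drive_tool", "arguments": {"deltas": [[0, 0, 0, 0, 1], [0, 0, 0, 0, 1], [0, 0, 0, 0, 1], [0, 0, 0, 0, 1], [0, 0, 0, 0, 1], [0, 0, 0, 0, 1], [0, 0, 0, 0, 1], [0, 0, 0, 0, 1]]}}

```text
t: 17.25
position: [0.5514, -0.1685, 0.1504]
ee_rot: [-3.058, 0.721, 0.0]
contact_force: [0.0, -0.2, -7.8]
gripper_width: 0.0118
grip_force: 30.0
```

>>> {"name": "drive_tool", "arguments": {"deltas": [[0, 0, 0, 0, 1], [0, 0, 0, 0, 1], [0, 0, 0, 0, 1], [0, 0, 0, 0, 1], [0, 0, 0, 0, 1], [0, 0, 0, 0, 1], [0, 0, 0, 0, 1], [0, 0, 0, 0, 1]]}}

```text
t: 18.25
position: [0.5514, -0.1685, 0.1504]
ee_rot: [-3.058, 0.721, 0.0]
contact_force: [0.2, 0.9, -7.2]
gripper_width: 0.0118
grip_force: 30.0
```

>>> {"name": "drive_tool", "arguments": {"deltas": [[0, 0, 0, 0, 1], [0, 0, 0, 0, 1], [0, 0, 0, 0, 1], [0, 0, 0, 0, 1], [0, 0, 0, 0, 1], [0, 0, 0, 0, 1], [0, 0, 0, 0, 1], [0, 0, 0, 0, 1]]}}

```text
t: 19.25
position: [0.5514, -0.1685, 0.1504]
ee_rot: [-3.058, 0.721, 0.0]
contact_force: [-0.5, -0.1, -7.5]
gripper_width: 0.0117
grip_force: 30.0
```

```bash
python3 - <<'E'
from h import *
cv2.imwrite("pics/s2.png",cv2.resize(r.capture("scene")[60:260,200:460],None,fx=2.5,fy=2.5))
E
```

```text
(no output)
```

View pics/s2.png

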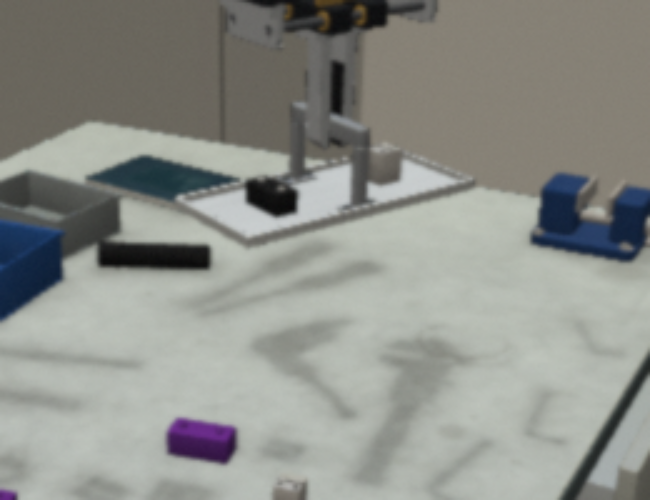

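The cropped scene picture shows the tray hanging level in the gripper, with the black block at (272,195) and the square block at (384,163), one on each side of the bar.

```bash
python3 -c "
from cell import r
print(r.close_job())"
```

```text
the job is handed in; nothing more can be done
None
```

Job handed in: both blocks stand in the tray, one on each side of the bar, and the arm is holding it level about 10 cm above the bench; the hand-in call gave no verdict.

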